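Ease the battery box's spring flap shut

ROBOT

A 6-joint arm with a two-finger parallel gripper is mounted at the origin on the work surface. World frame = base frame: x ahead of the robot, y to its left, z up, the work surface at z = 0. Lengths are in m, angles in rad, forces in N, time in s.
With the tool pointing down it reaches from about 0.275 to 0.875 m from the base axis. Payload 12.5 kg.
Tool frame: the origin (TCP) lies midway between the tips of the shut fingers; the grasp point (between the pads) lies 19 mm behind it; z points along the fingers, y is the direction in which the jaws open and shut (so a half turn about z gives the same grasp; the last joint's range is limited). The gripper opens to 85 mm and grips with 20 to 120 N. Pads are 22 mm wide; open, the fingers measure 114 mm over their backs; the gripper's body (76 mm by 85 mm) begins 54 mm behind the grasp point. The pads swing forward as they close: fully open they stand 13 mm farther back than shut.
Start: joints at [-1.262, 0.351, 1.652, -0, 1.139, -0.085], TCP at [0.211, -0.508, 0.231] pointing down, gripper open.
Joint ranges: [-2.75, 2.75], [-0.79, 2.1], [0.01, 2.65], [-1.57, 4.71], [0.07, 3.14], [-2.87, 2.87]. Speed limits (rad/s): [2.22, 2.22, 2.79, 3.14, 3.14, 3.14].

INTERFACE

Orientations are given as a unit quaternion [w, x, y, z].
In Python, from plant import goto, servo_line, move_joints, move_gripper, dwell, ik, sense, capture, PlanningError, hand_in, outline_of gives the robot as it stands. Calls block until the motion is done:
- goto(position, orientation): joint-space move of the TCP to a pose.
- servo_line(position, attitude=None, v=0.15, f_stop=None): straight line of the TCP; attitude=None keeps the orientation; v is the mean speed in m/s. With f_stop (N) it stops when the force on the tool has changed by that much, and returns True; else False.
- move_joints(angles): joint-space move.
- move_gripper(opening, grasp_force=None): finger opening in m; grasp_force is the grip in N (None keeps the last); returns when the fingers have stopped.
- dwell(seconds).
- ik(position, orientation): joint angles nearest the present ones, or None.
- sense(): the state.
- capture(name): name is "scene" or "top"; returns a dict with "image" (400x640x3 uint8, red, green, blue), "z_map" (400x640 float32, m along the optical axis (not along the pixel's ray), 0 where there is no reading), "vertical_fov" (degrees; the focal length in pixels is half the picture's height over the tangent of half this angle, whatever the lens; pixels are square), "cx", "cy" (the principal point, pixels), "k1" (the pictures are not rectified: a ray, as slopes to the right and down, at radius r is drawn at 1 + k1 r^2 times it, then the intrinsics apply), "T" (4x4, takes a point from camera to world coordinates). Camera axes: x right, y down, z forward; pixel columns grow to the right and rows downward; lengths in m; the calibration is good to about 2 mm. A picture is of the moment at which its call begins.
A pose or a line that the arm cannot do raises PlanningError and nothing moves.
- hand_in(): hands the job in, once; it reports no verdict.
Trained networks look in the newest picture that a camera, given by its name, has taken for a name from the list of things; names that differ only in an ending like _2 or _b are one class to them, and where a whole thing is asked for, a point or a joint stands for the part that bears it (a point fixed in the world has none). Each returns a list of dicts, best first, with "score" (0 to 1); they miss things now and then, are a little off and sometimes report something else, mostly with a low value. They report only what shows in the picture. A call takes as long as a camera call. They do not tell look-alikes from the thing itself.
- outline_of(camera, query): "mask" (400x640 bool, what is visible of it) and "xy" ([column, row] in pixels, amid what is visible of it).
The state is a dict: "t": time; "joints": joint angles; "joint_velocities": joint speeds; "effort": joint torques, N m; "tool_pos": TCP position; "tcp_rot": TCP orientation; "contact_force": force on the tool from outside, world axes, zero at the start; "moment": the same for the moment, N m; "opening": finger opening in m.
Only numpy, scipy, OpenCV 4.12 (cv2) and the standard library are available. Lean on these libraries where they do the work, as an engineer would, in place of code of your own. Each camera call takes 0.05 s, during which the arm holds its last target.

TASK

The small grey collection box with the spent batteries in it is done with for today: take its open flap by the bar and ease it down until it is fully shut, keeping hold against the spring all the way so that it does not slam, then let go. Leave the flap of the empty box standing open.

Things in the scene. Friction and masses are not known exactly. Their poses are not given: they have to be found in the camera images.
- battery_box: Grey steel box, open on top, fixed, holding four D-size batteries. 100 mm deep (x), 150 wide (y), 110 high. Origin: centre of underside; x points from hinge side to front, away from the robot within 0.3 rad; z up. Flap hinge: line along y through (-50, 0, 110) mm, on the robot's side. The same box, but empty, its flap open too, stands to its left or right, 200 mm or more between centres.
- battery_flap (a joint): Angle of its flap, rad: 0 shut flat on the rim, 1.57 upright, 2.3 stop. Starts leaning back at 1.95 to 2.1, where weight and hinge friction hold it against its spring; brought forward past about 1.85 it is pulled shut by spring and weight, with up to 5 N at the bar, most near shut. Let go half-way it slams; let go within 5 mm of shut it closes softly and stays.
- battery_flap_bar (a point): Middle of the flap's round steel bar, 12 mm thick, 100 long, parallel to the hinge, 145 mm from it and 2 mm above it when shut; 45 mm beyond the edge of the flap (100 long, 150 wide, 4 thick), 39 mm clear gap. Bar about 240 mm above bench at the start, 112 mm when shut. It can turn between fingers that keep pointing down. x: hinge to bar, y: along the bar; turns with the flap.
- spare_flap_bar (a point): Middle of the same bar on the same flap of the empty box, about 240 mm above the bench while that flap stands open, as it must stay.
Mind the look-alikes: they are no part of the job. What is shaped like the battery_box but green or purple is not meant. What is shaped like the part that bears spare_flap_bar but yellow is not meant.

How it is judged:
By the outcome, as a careful person would: the job done as asked, in the order asked, and still so for the second after the job is handed in, with the robot touching nothing.
It also fails if it takes over 42 s, if anything falls off the work surface, if the arm or the gripper's body presses on something with over 40 N, if the wrist force passes 120 N, or if a joint passes its speed limit or range.

## Working session

There is one attempt and no reset: what is moved stays moved. The work goes in short steps, each a Python script; the robot and the scene stay as the last script left them, time stands still between calls to the robot, and variables do not carry over. Pictures are saved under pics/ and viewed, and the job is handed in when it is done.

```bash
ls; mkdir -p pics; cat > h.py <<'E'
import numpy as np, cv2
from plant import *
def shot(cam,fn=None):
    c=capture(cam)
    if fn: cv2.imwrite('pics/'+fn,c['image'][:,:,::-1])
    np.savez('last_%s.npz'%cam,**{k:c[k] for k in c})
    return c
def world(c,uv,z=None):
    uv=np.atleast_2d(np.asarray(uv,float))
    h=c['image'].shape[0]; f=h/2/np.tan(np.radians(float(c['vertical_fov']))/2)
    d=(uv-[float(c['cx']),float(c['cy'])])/f
    s=d.copy()
    for _ in range(20): s=d/(1+float(c['k1'])*(s**2).sum(1,keepdims=True))
    if z is None: z=c['z_map'][uv[:,1].round().astype(int),uv[:,0].round().astype(int)]
    p=np.c_[s*np.reshape(z,(-1,1)),np.reshape(z,(-1,1))*np.ones((len(s),1))]
    T=np.asarray(c['T']); return p@T[:3,:3].T+T[:3,3]
E
python3 - <<'E'
from h import *
for cam in('scene','top'):
    c=shot(cam,cam+'0.png')
    print(cam,c['vertical_fov'],c['k1'],np.round(c['T'],3).tolist())
    for q in('battery_box','battery_flap','battery_flap_bar','spare_flap_bar'):
        for r in outline_of(cam,q):
            m=r['mask']; ys,xs=np.nonzero(m); ok=c['z_map'][ys,xs]>0
            P=world(c,np.c_[xs,ys][ok]); print(q,round(r['score'],2),np.round(r['xy']),m.sum(),np.round(np.median(P,0),3),np.round(P.min(0),3),np.round(P.max(0),3))
print(sense())
E
```

```text
pics
scene 49.45936463844075 -0.018071432397436964 [[-0.28, 0.715, -0.641, 1.226], [0.96, 0.203, -0.192, 0.176], [-0.008, -0.669, -0.743, 0.891], [0.0, 0.0, 0.0, 1.0]]
battery_box 0.79 [308. 132.] 1874 [ 0.332 -0.14   0.113] [ 0.092 -0.296 -0.006] [ 0.499 -0.053  0.251]
battery_box 0.73 [185. 248.] 4791 [ 0.779 -0.284  0.112] [ 0.627 -0.399 -0.005] [ 0.863 -0.215  0.12 ]
battery_box 0.71 [288. 190.] 6158 [ 0.542 -0.116  0.106] [ 0.234 -0.3   -0.004] [ 0.656 -0.025  0.251]
battery_flap 0.64 [304. 124.] 1109 [ 0.314 -0.154  0.113] [ 0.241 -0.247  0.079] [ 0.488 -0.066  0.248]
battery_flap 0.63 [175. 235.] 2804 [ 0.763 -0.296  0.113] [ 0.684 -0.456 -0.002] [ 0.865 -0.218  0.12 ]
battery_flap_bar 0.96 [178. 235.] 2861 [ 0.764 -0.297  0.113] [ 0.684 -0.446 -0.   ] [ 0.865 -0.217  0.12 ]
battery_flap_bar 0.7 [287. 163.] 2647 [ 0.517 -0.124  0.165] [ 0.234 -0.3   -0.003] [ 0.554 -0.047  0.251]
battery_flap_bar 0.68 [304. 122.] 1167 [ 0.316 -0.15   0.113] [ 0.174 -0.308 -0.003] [ 0.489 -0.054  0.248]
spare_flap_bar 0.73 [395. 170.] 2676 [0.474 0.131 0.161] [ 0.132  0.049 -0.004] [0.519 0.201
[... 1312 characters left out ...]
: 0.5, 'joints': array([-1.26159619e+00,  3.50706499e-01,  1.65186462e+00,  9.30375831e-06,
        1.13910169e+00, -8.46100161e-02]), 'joint_velocities': array([ 1.71442949e-04, -3.42836463e-04, -2.61124611e-05, -1.03213717e-04,
       -6.70610842e-04, -3.33439284e-04]), 'effort': array([-8.99910319e-04, -5.05729651e+01, -2.91489494e+01, -1.13333310e-04,
        9.76969095e-04,  5.87511693e-06]), 'tool_pos': array([ 0.21104694, -0.50784722,  0.2312614 ]), 'tcp_rot': array([-4.02971062e-05,  9.80677130e-01,  1.95633243e-01, -2.92475106e-07]), 'contact_force': array([-0.38806398,  0.20235503,  0.23287291]), 'moment': array([0.00941669, 0.00857138, 0.03677668]), 'opening': 0.08549023193444184}
```

View pics/scene0.png

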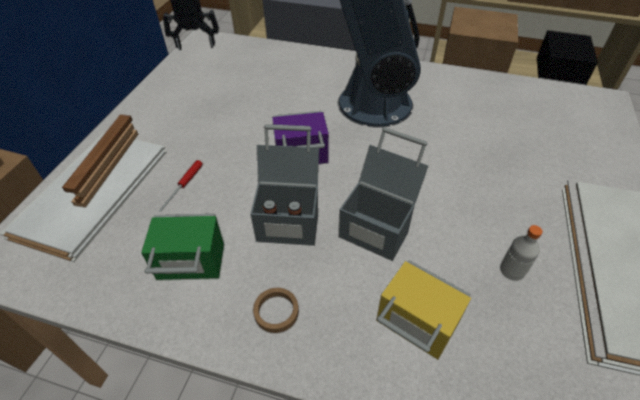

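View pics/top0.png

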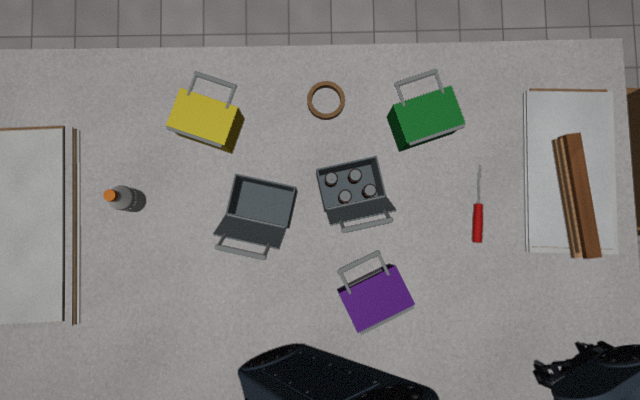

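```bash
python3 - <<'E'
import cv2,numpy as np
a=cv2.imread('pics/scene0.png')[100:240,230:470]; b=cv2.imread('pics/top0.png')[140:270,200:420]
a=cv2.resize(a,None,fx=3.3,fy=3.3,interpolation=cv2.INTER_CUBIC);b=cv2.resize(b,None,fx=3.6,fy=3.6,interpolation=cv2.INTER_CUBIC)
cv2.imwrite('pics/sc.png',a);cv2.imwrite('pics/tc.png',b)
E
```

```text
(no output)
```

View pics/sc.png

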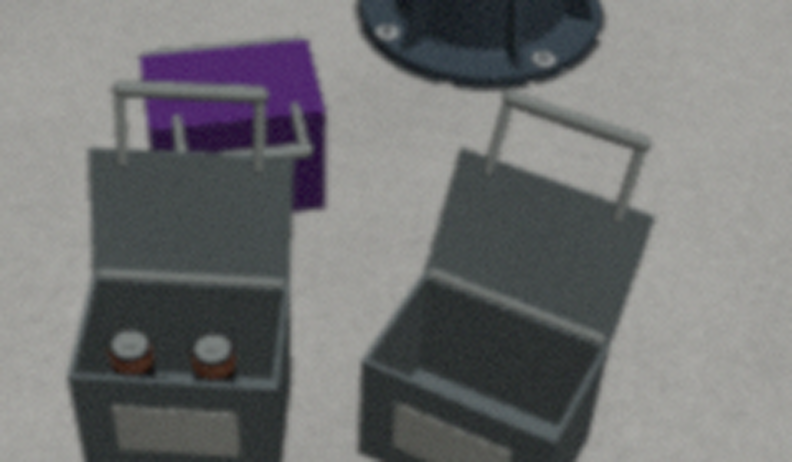

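View pics/tc.png

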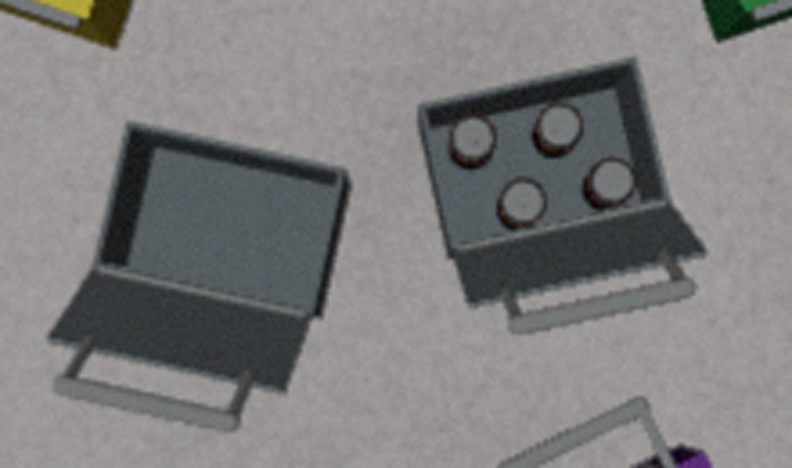

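Candidates in the top picture: the grey box with batteries at (356,190), the empty grey box at (258,215), green at (426,115), purple at (375,295) and yellow at (205,115). The last three are look-alikes. The crops show four battery tops only in the box at (356,190), with its bar from about (342,229) to (392,221), so that is the target. Next I'll measure its bar, flap and rim.

```bash
cat > meas.py <<'E'
from h import *
def ld(cam): return dict(np.load('last_%s.npz'%cam))
out={}
for cam in('top','scene'):
    c=ld(cam); vv,uu=np.mgrid[0:400,0:640]; uv=np.c_[uu.ravel(),vv.ravel()]
    uv=uv[c['z_map'].ravel()>0]; P=world(c,uv)
    for nm,(x0,x1,y0,y1) in {'target':(0.4,0.7,-.24,0.0),'spare':(.36,.64,.03,.27)}.items():
        s=(P[:,0]>x0)&(P[:,0]<x1)&(P[:,1]>y0)&(P[:,1]<y1)
        Q=P[s]
        bar=Q[(Q[:,2]>.225)]
        # PCA yaw
        m=bar.mean(0); w=np.linalg.svd(bar-m)[2][0]; w*=np.sign(w[1])
        t=(bar-m)@w
        print(cam,nm,'bar n',len(bar),m.round(4),'dir',w.round(3),'ext',t.min().round(4),t.max().round(4),'yaw',np.arctan2(-w[0],w[1]).round(3),'zmed',np.median(bar[:,2]).round(4),'mid',(m+w*(t.min()+t.max())/2).round(4))
        psi=np.arctan2(-w[0],w[1]); ex=np.array([np.cos(psi),np.sin(psi),0])
        fl=Q[(Q[:,2]>.125)&(Q[:,2]<.19)]
        a=fl@ex; A=np.polyfit(fl[:,2],a,1); A=np.polyfit(fl[np.abs(a-np.polyval(A,fl[:,2]))<.006][:,2],a[np.abs(a-np.polyval(A,fl[:,2]))<.006],1)
        print('   flap n',len(fl),'slope dx/dz',A[0].round(3),'theta',(np.pi/2-np.arctan(A[0])).round(3) ,'ex at .11:',np.polyval(A,.11).round(4),'bar ex',(m@ex).round(4))
        rim=Q[(np.abs(Q[:,2]-.110)<.006)]
        a=rim@ex; b=rim@[-ex[1],ex[0],0]
        print('   rim',len(rim),np.percentile(a,[1,50,99]).round(4),np.percentile(b,[1,99]).round(4), 'rect',[np.round(k,4) for k in cv2.minAreaRect(rim[:,:2].astype(np.float32))])
E
python3 meas.py
```

```text
top target bar n 314 [ 0.4833 -0.1309  0.2467] dir [-0.202  0.979  0.002] ext -0.054 0.0544 yaw 0.204 zmed 0.2476 mid [ 0.4832 -0.1307  0.2467]
   flap n 708 slope dx/dz -0.435 theta 1.981 ex at .11: 0.5064 bar ex 0.4468
   rim 453 [0.3632 0.5393 0.6062] [-0.3015 -0.1517] rect [array([ 0.5642, -0.1129]), array([0.1938, 0.3174]), np.float64(77.904)]
top spare bar n 312 [0.4312 0.135  0.2396] dir [0.23  0.973 0.003] ext -0.0546 0.0557 yaw -0.232 zmed 0.2401 mid [0.4313 0.1356 0.2396]
   flap n 1073 slope dx/dz -0.57 theta 2.089 ex at .11: 0.4618 bar ex 0.3886
   rim 423 [0.4575 0.4874 0.5612] [0.1569 0.3064] rect [array([0.5486, 0.1085]), array([0.1509, 0.1049]), np.float64(76.6301)]
scene target bar n 273 [ 0.4867 -0.1295  0.2429] dir [-0.199  0.98   0.002] ext -0.0543 0.0539 yaw 0.2 zmed 0.2442 mid [ 0.4867 -0.1297  0.2429]
   flap n 1675 slope dx/dz -0.437 theta 1.982 ex at .11: 0.5065 bar ex 0.4511
   rim 624 [0.3675 0.5125 0.6087] [-0.2991 -0.1498] rect [array([ 0.5186, -0.1246]), array([0.2523, 0.1507]), np.float64(11.8043)]
scene spare bar n 262 [0.4351 0.1381 0.2366] dir [ 0.228  0.974 -0.001] ext -0.0561 0.0536 yaw -0.23 zmed 0.2371 mid [0.4348 0.1369 0.2366]
   flap n 1884 slope dx/dz -0.572 theta 2.091 ex at .11: 0.4617 bar ex 0.3922
   rim 625 [0.4556 0.4675 0.5641] [0.1563 0.3059] rect [array([0.5482, 0.1089]), array([0.1506, 0.1121]), np.float64(76.7691)]
```

```bash
cat > g.py <<'E'
from h import *
from scipy.spatial.transform import Rotation as R
psi=0.203; EX=np.array([np.cos(psi),np.sin(psi),0]); EY=np.array([-np.sin(psi),np.cos(psi),0]); Z=np.array([0,0,1.])
H=np.array([.5067,-.2257,.110])   # hinge in ex,ey,z
def bar(th,H=H): 
    l=np.array([H[0]+.145*np.cos(th)-.002*np.sin(th),H[1],H[2]+.145*np.sin(th)+.002*np.cos(th)])
    return l[0]*EX+l[1]*EY+l[2]*Z
def quat(s=1):
    y=s*EX; z=-Z; x=np.cross(y,z); q=R.from_matrix(np.c_[x,y,z]).as_quat(); return np.roll(q,1)
E
python3 - <<'E'
from g import *
for s in(1,-1):
    q=quat(s); print(s,q.round(3))
    for th,dz in((1.98,.12),(1.98,0),(1.,0),(0,0),(0,.15)):
        p=bar(th)-[0,0,.019-dz]; j=ik(p,q); print(p.round(4),None if j is None else np.round(j,3))
E
```

```text
1 [-0.     0.632  0.775  0.   ]
[ 0.4835 -0.1309  0.3432] [-0.357  0.163  1.618 -0.     1.36  -0.56 ]
[ 0.4835 -0.1309  0.2232] [-0.357  0.271  1.785 -0.     1.086 -0.56 ]
[ 0.6169 -0.1035  0.2141] [-0.241  0.504  1.462 -0.     1.175 -0.444]
[ 0.6838 -0.0897  0.093 ] [-0.198  0.749  1.355 -0.     1.037 -0.401]
[ 0.6838 -0.0897  0.243 ] [-0.198  0.601  1.231 -0.     1.309 -0.401]
-1 [ 0.     0.775 -0.632  0.   ]
[ 0.4835 -0.1309  0.3432] [-0.357  0.163  1.618 -0.     1.36   2.581]
[ 0.4835 -0.1309  0.2232] [-0.357  0.271  1.785 -0.     1.086  2.581]
[ 0.6169 -0.1035  0.2141] [-0.241  0.504  1.462 -0.     1.175  2.698]
[ 0.6838 -0.0897  0.093 ] [-0.198  0.749  1.355 -0.     1.037  2.741]
[ 0.6838 -0.0897  0.243 ] [-0.198  0.601  1.231 -0.     1.309  2.741]
```

```bash
python3 - <<'E'
from g import *
q=quat(1); p=bar(1.98)-[0,0,.019]
p0=sense()['tool_pos']; servo_line([p0[0],p0[1],.36],v=.2)
move_gripper(.055,30)
goto(p+[0,0,.13],q)
c=shot('top','top1.png'); shot('scene','scene1.png')
s=sense(); print(s['t'],s['tool_pos'],s['opening'],s['contact_force'])
E
```

```text
3.5 [ 0.4833551  -0.13168537  0.35317104] 0.05462312829769372 [-0.18862987 -0.30386097 -0.66194827]
```

View pics/scene1.png

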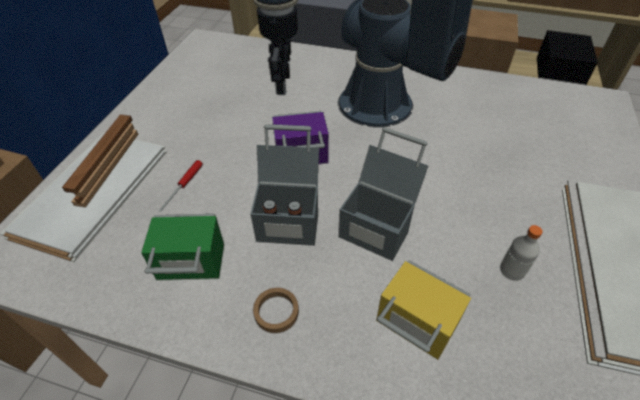

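The gripper tips are at (279,92), above the target bar at (288,127), and everything else is unchanged. I'll descend with a force guard.

```bash
python3 - <<'E'
from g import *
p=bar(1.98)-[0,0,.019]
print(servo_line(p,v=.08,f_stop=6))
s=sense(); print(s['t'],s['tool_pos'],s['contact_force'],s['moment'])
shot('top','top2.png'); shot('scene','scene2.png')
c=cv2.imread('pics/scene2.png')[40:240,210:450]; t=cv2.imread('pics/top2.png')[140:290,280:440]
cv2.imwrite('pics/s2c.png',cv2.resize(c,None,fx=3,fy=3)); cv2.imwrite('pics/t2c.png',cv2.resize(t,None,fx=4,fy=4)[:600])
E
```

```text
False
5.275 [ 0.48368823 -0.13098559  0.22362899] [-0.05256667  0.2792422   0.05901827] [-0.02718908  0.01974057  0.01974262]
```

View pics/s2c.png

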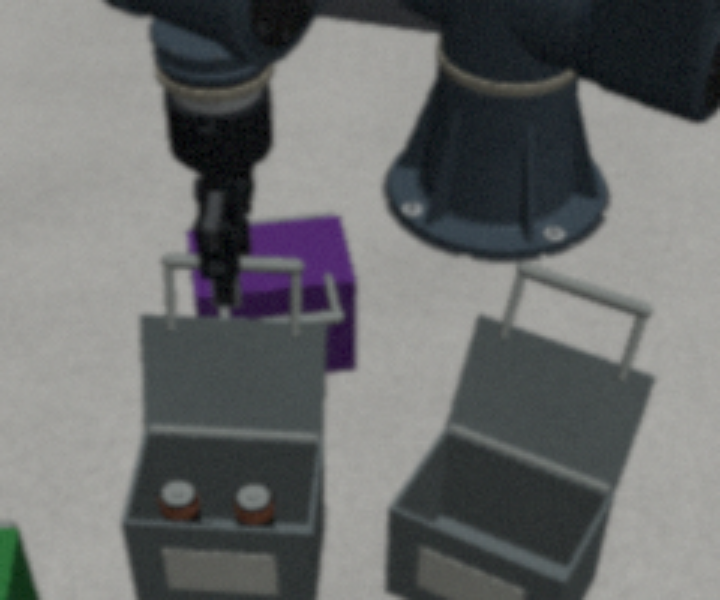

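View pics/t2c.png

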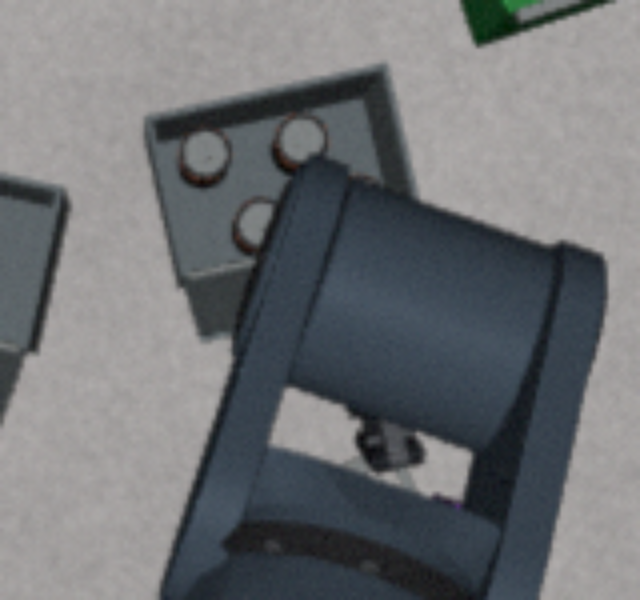

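One finger is in front of the target bar at about crop (225,265), near its middle, and nothing is touching. I'll close the gripper.

```bash
python3 - <<'E'
from g import *
move_gripper(0.0,30); 
s=sense(); print(s['t'],s['opening'],s['tool_pos'],s['contact_force'])
dwell(.2); s=sense(); print(s['opening'],s['tool_pos'],s['contact_force'])
E
```

```text
5.8333 0.010865018144797645 [ 0.48347854 -0.13090604  0.2232955 ] [-0.09414466  1.34426961  2.09242602]
0.010424795302212842 [ 0.48348795 -0.13091103  0.2233266 ] [-0.86047507  0.40953051  1.76436599]
```

```bash
python3 - <<'E'
from g import *
for th in np.linspace(1.98,1.5,6)[1:]:
    st=servo_line(bar(th)-[0,0,.019],v=.06,f_stop=20)
    s=sense(); f=s['contact_force']; print(round(th,2),st,round(s['t'],2),'fx %.1f fy %.1f fz %.1f'%(f@EX,f@EY,f[2]),'mom',s['moment'].round(2),s['opening'].round(4))
    if st: break
shot('scene','scene3.png'); c=cv2.imread('pics/scene3.png')[40:240,210:450]
cv2.imwrite('pics/s3c.png',cv2.resize(c,None,fx=3,fy=3))
E
```

```text
Traceback (most recent call last):
AttributeError: 'float' object has no attribute 'round'
```

```bash
cat > arc.py <<'E'
from g import *
def arc(a,b,n,v=.06,off=np.zeros(3),fs=20):
    for th in np.linspace(a,b,n+1)[1:]:
        st=servo_line(bar(th,H+off)-[0,0,.019],v=v,f_stop=fs)
        s=sense(); f=s['contact_force']; print('%.2f'%th,st,'t%.2f'%s['t'],'fx %.1f fy %.1f fz %.1f'%(f@EX,f@EY,f[2]),'mom',s['moment'].round(2),'op %.4f'%s['opening'],'err mm',((s['tool_pos']-bar(th,H+off)+[0,0,.019])*1e3).round(1))
        if st: break
def pic(n,cam='scene',r=(40,240,210,450)):
    shot(cam,n+'.png'); c=cv2.imread('pics/'+n+'.png')[r[0]:r[1],r[2]:r[3]]
    cv2.imwrite('pics/'+n+'c.png',cv2.resize(c,None,fx=3,fy=3))
E
python3 - <<'E'
from arc import *
s=sense();print(s['t'],s['tool_pos'],s['contact_force'])
arc(1.884,1.5,4)
pic('s3')
E
```

```text
6.4167 [ 0.4966881  -0.12821916  0.22873171] [-2.04558985 -0.15405839  5.31060834]
1.79 False t6.80 fx -0.6 fy 0.7 fz 5.6 mom [0.02 0.4  0.03] op 0.0111 err mm [0.5 0.  0.3]
1.69 False t7.18 fx -0.1 fy -1.4 fz 1.8 mom [-0.17  0.15  0.05] op 0.0107 err mm [ 0.5  0.1 -0.1]
1.60 False t7.57 fx 0.9 fy -1.9 fz 1.5 mom [-0.22  0.17  0.02] op 0.0108 err mm [ 0.4  0.  -0. ]
1.50 False t7.95 fx 0.4 fy -0.9 fz -0.4 mom [-0.26  0.09 -0.05] op 0.0112 err mm [ 0.4  0.1 -0.1]
```

View pics/s3c.png

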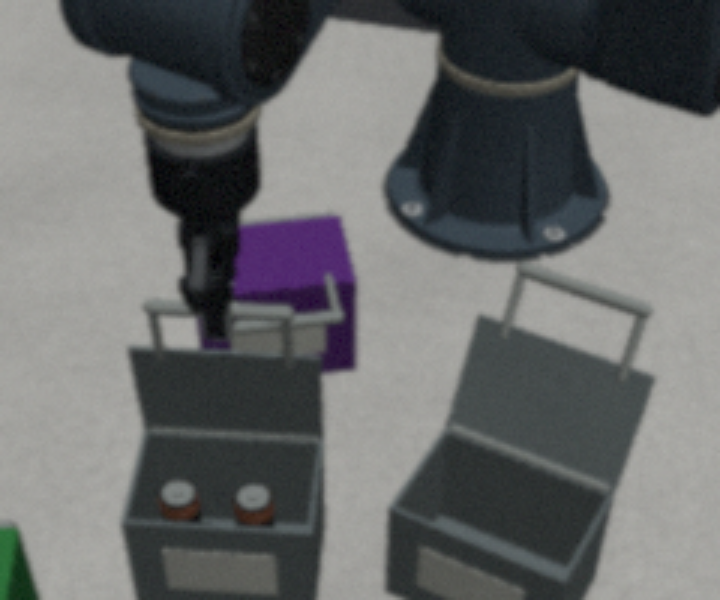

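The flap is upright and the bar is held at crop (215,315). Forces are under 6 N, so I'll carry on along the arc.

```bash
python3 - <<'E'
from arc import *
arc(1.5,.6,9)
E
```

```text
1.40 False t8.39 fx 2.9 fy -0.4 fz 4.2 mom [-0.05 -0.16  0.01] op 0.0108 err mm [0.8 0.1 0.3]
1.30 False t8.78 fx 1.4 fy -1.7 fz 0.9 mom [-0.16 -0.15 -0.02] op 0.0107 err mm [ 0.2  0.  -0.3]
1.20 False t9.18 fx 3.3 fy -2.6 fz 0.3 mom [-0.08 -0.42 -0.  ] op 0.0109 err mm [ 0.5  0.1 -0.2]
1.10 False t9.57 fx 3.4 fy -1.6 fz 1.0 mom [-0.11 -0.36 -0.03] op 0.0108 err mm [ 0.4  0.1 -0.2]
1.00 False t9.96 fx 2.9 fy -1.6 fz 1.2 mom [-0.07 -0.38 -0.01] op 0.0108 err mm [ 0.3  0.1 -0.2]
0.90 False t10.35 fx 4.5 fy -1.8 fz 0.1 mom [-0.08 -0.47 -0.04] op 0.0109 err mm [ 0.3  0.1 -0.5]
0.80 False t10.74 fx 2.5 fy -0.7 fz -0.8 mom [-0.1  -0.32  0.  ] op 0.0110 err mm [ 0.2  0.1 -0.5]
0.70 False t11.13 fx 3.4 fy 0.1 fz -1.8 mom [-0.06 -0.42 -0.04] op 0.0109 err mm [ 0.3  0.1 -0.6]
0.60 False t11.53 fx 0.9 fy -0.3 fz -3.0 mom [-0.05 -0.17  0.02] op 0.0108 err mm [ 0.1  0.1 -0.5]
```

```bash
python3 - <<'E'
from arc import *
arc(.6,.1,5,v=.05)
pic('s4')
arc(.1,.0,5,v=.025,fs=12)
pic('s5')
E
```

```text
0.50 False t11.97 fx 0.0 fy 0.2 fz -4.0 mom [-0.1   0.02 -0.06] op 0.0109 err mm [-0.   0.1 -0.5]
0.40 False t12.41 fx -2.0 fy 0.8 fz -4.8 mom [-0.07  0.4  -0.  ] op 0.0106 err mm [-0.2  0.  -0.5]
0.30 False t12.85 fx -3.7 fy -0.9 fz -5.2 mom [-0.2   0.86 -0.02] op 0.0111 err mm [-0.3 -0.  -0.3]
0.20 False t13.29 fx -6.4 fy 0.3 fz -5.4 mom [-0.2   1.04  0.01] op 0.0105 err mm [-0.5 -0.  -0.1]
0.10 False t13.73 fx -6.9 fy 0.7 fz -4.5 mom [-0.2   1.45  0.  ] op 0.0106 err mm [-0.9 -0.1 -0.1]
0.08 False t14.05 fx -7.7 fy 0.2 fz -4.9 mom [-0.25  1.48 -0.02] op 0.0108 err mm [-1.  -0.1  0. ]
0.06 False t14.32 fx -8.9 fy 0.2 fz -4.0 mom [-0.29  1.58  0.01] op 0.0111 err mm [-1.  -0.2 -0. ]
0.04 False t14.58 fx -8.9 fy -0.6 fz -3.7 mom [-0.35  1.69  0.03] op 0.0107 err mm [-1.1 -0.2 -0.1]
0.02 False t14.85 fx -12.7 fy 1.3 fz 3.9 mom [-0.22  2.28  0.  ] op 0.0105 err mm [-1.2 -0.2  1. ]
0.00 True t15.06 fx -5.4 fy 1.4 fz 14.7 mom [ 0.09  1.14 -0.03] op 0.0109 err mm [-1.4 -0.3  2.7]
```

View pics/s5c.png

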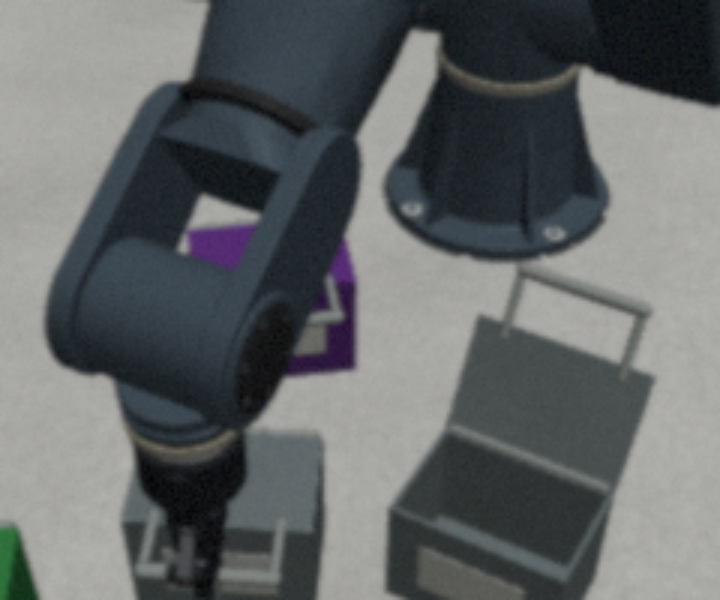

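The downward stop came 2–3 mm above nominal, with +14.7 N upward, which suggests the flap is seated on the rim. Before releasing, I'll check the flap plane in depth.

```bash
cat > fl.py <<'E'
from arc import *
def flat(cam):
    c=dict(np.load('last_%s.npz'%cam)); vv,uu=np.mgrid[0:400,0:640]; uv=np.c_[uu.ravel(),vv.ravel()]; uv=uv[c['z_map'].ravel()>0]; P=world(c,uv)
    L=np.c_[P@EX-H[0],P@EY-H[1],P[:,2]]
    s=(L[:,0]>.005)&(L[:,0]<.095)&(abs(L[:,1])<.07)&(abs(L[:,2]-.115)<.025); L=L[s]
    if len(L)<20: print(cam,len(L)); return
    A=np.c_[L[:,0],L[:,1],np.ones(len(L))]; w=np.linalg.lstsq(A,L[:,2],rcond=None)[0]
    for _ in range(5):
        k=abs(A@w-L[:,2])<.006; w=np.linalg.lstsq(A[k],L[k,2],rcond=None)[0]
    print(cam,k.sum(),'slope x',w[0].round(4),'slope y',w[1].round(4),'z at hinge',w[2].round(4),'z front',(w[2]+.1*w[0]).round(4))
E
python3 - <<'E'
from fl import *
flat('scene'); capture; shot('top'); flat('top'); s=sense(); print(s['t'],s['tool_pos'],s['contact_force'])
E
```

```text
scene 755 slope x -0.0122 slope y -0.0007 z at hinge 0.1134 z front 0.1122
top 159 slope x -0.0005 slope y -0.0417 z at hinge 0.112 z front 0.1119
15.1583 [ 0.68247974 -0.08993852  0.09585256] [-5.31654827  1.18992794 13.62473258]
```

The flap plane is level at 0.112–0.114 m from hinge to front, so it is shut. I'll release, but only open slightly because of the 39 mm gap, and then retreat straight up.

```bash
python3 - <<'E'
from fl import *
move_gripper(.034); dwell(.2)
s=sense(); print(s['t'],s['opening'],s['tool_pos'],s['contact_force'])
p=s['tool_pos']; print(servo_line(p+[0,0,.06],v=.06,f_stop=8))
s=sense(); print(s['contact_force'],s['tool_pos'])
p=s['tool_pos']; servo_line([p[0],p[1],.33],v=.15)
goto([.55,-.42,.33],quat(1))
shot('top','top6.png'); flat('top'); shot('scene','scene6.png'); flat('scene'); s=sense(); print(s['t'],s['contact_force'])
E
python3 meas.py | grep -A1 spare
```

```text
15.7083 0.03399081065007008 [ 0.68075287 -0.0897156   0.09218205] [-0.13574295  0.57147061 -0.24332703]
False
[ 0.20873647 -0.05600335 -0.74487482] [ 0.68053269 -0.08968126  0.15167071]
top 2155 slope x -0.0026 slope y -0.0001 z at hinge 0.1148 z front 0.1145
scene 1643 slope x -0.0024 slope y -0.0011 z at hinge 0.1133 z front 0.1131
19.625 [-0.25864278  0.16965173 -1.10007575]Traceback (most recent call last):
  File "meas.py", line 17, in <module>
    a=fl@ex; A=np.polyfit(fl[:,2],a,1); A=np.polyfit(fl[np.abs(a-np.polyval(A,fl[:,2]))<.006][:,2],a[np.abs(a-np.polyval(A,fl[:,2]))<.006],1)
               ~~~~~~~~~~^^^^^^^^^^^^^
    raise TypeError("expected non-empty vector for x")
TypeError: expected non-empty vector for x
```

View pics/scene6.png

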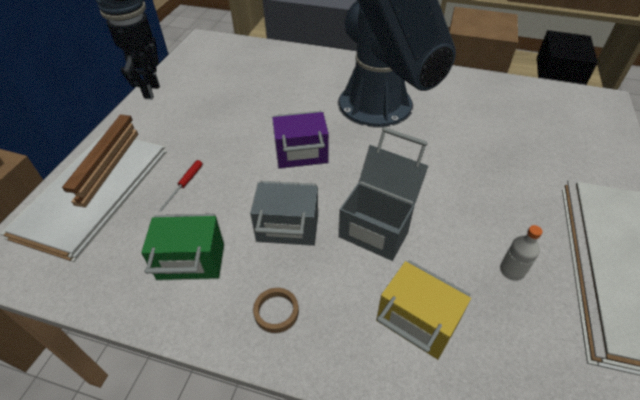

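View pics/top6.png

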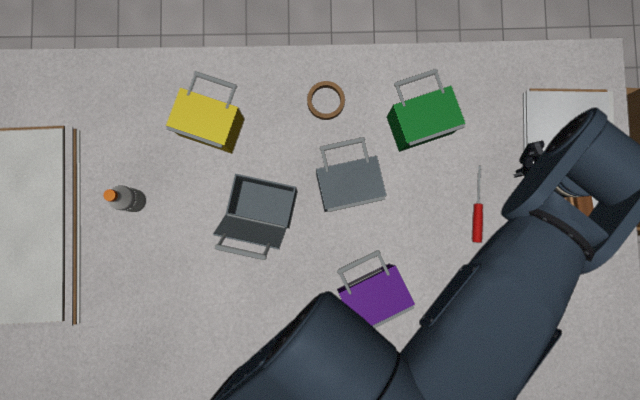

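The battery box is shut flat: its flap is at (350,183) in the top picture, with the bar at (345,143). The empty box's flap still stands open at (242,246). The arm is clear of everything.

```bash
python3 - <<'E'
from plant import *
dwell(.3); hand_in()
E
```

```text
the job is handed in; nothing more can be done
```

The grey battery box is shut, and the empty box's flap still stands open. I gripped the battery box's bar at its middle and led the flap down its arc to the rim without letting go. I then released it, backed straight up, moved the arm clear and handed the job in at about 20 s.

- **Forces:** Readings taken after each step peaked at about 16 N, where the flap met the rim. The stop came about 2.7 mm above the planned height, because the bar had slipped slightly in the pads.
- **Flap shut:** After release, both cameras measured it level within 0.5 mm from hinge to front, at 113–115 mm (114 mm is fully shut).
- **Empty box:** Its flap and everything else look unmoved in the last pictures.
- **Check that failed:** My script to re-measure the empty box's flap angle crashed, because it couldn't handle the target flap now being shut. That flap was therefore confirmed only by eye in both pictures.

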